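# Hold the gouge chest's sprung lid just below its balance point

### The job

I am setting the sprung stay on the gouge chest's lid: first take the stay's flanged nut off the lid and seat it, flange down, in the large round pocket of the hardware block. Then lift the lid by its handle past the point where the stay takes over, ease it back to a few degrees below that balance point, and finish there still holding the lid steady with the fingers, so that I can lock the stay. Keep hold of the lid so that it neither flies open nor drops shut, and leave the oil bottle, spoon, cup and whetstone where they are.

Things in the scene. Friction and masses are not known exactly. Their poses are not given: they have to be found in the camera images.
- chest: Gouge chest: fixed oak box, 230 mm deep (x), 340 mm wide (y), 120 mm high without its lid; origin centre of its underside, x from its front to its back (away from the robot), z up. Its sprung stay, a grey tube with a steel rod, lies along the outside of its -y end and reaches 25 mm out from it (45 mm at the bare clamp stud).
- hinge (a point): Middle of the lid's hinge line, 120 mm above the bench, 110 mm behind (+x of) the chest's centre. Axes are the chest's: x to the back, y along the hinge line, z up. Lid: oak board 16 mm thick, 225 mm deep, 348 mm wide, 0.75 kg; closed, its underside is level with this point and its front edge is 220 mm in front.
- lid (a joint): Lid angle, rad: 0 closed (the start), grows as it opens upward, stop at 1.75. Balance point always at 1.15 (66 degrees): below it the lid falls shut by itself, above it the stay pushes it open to the stop. Force at the handle, square to the radius: about 7 N up to start lifting, 3 N at 0.8, 1.2 N at 1.0, none at 1.15, 1.2 N holding back at 1.3.
- handle (a point): Middle of the lid's handle: dark round wooden bar, 14 mm thick, along the chest's y, on two round posts (96 mm clear between them), its axis 40 mm above the lid's top. Lid closed, it is 190 mm in front (-x) of and 56 mm above hinge (radius 198 mm). Axes turn with the lid; closed, they are the chest's. The bar can turn between the fingers as the lid swings.
- nut: Steel flanged hand nut, 32 mm tall, about 90 g: flange 36 mm in diameter and 6 mm thick at its foot, above it a knurled round grip 24 mm in diameter. Origin: centre of the flange's underside; its z points up through the grip. At the start it stands flange down on the closed lid, 136 mm above the bench, between the handle and the hinge.
- block_hole0 (a point): Centre of the mouth of the large round pocket in the hardware block, 22 mm above the bench: 39 mm in diameter, 8 mm deep, flat floor (the seated nut's origin is 8 mm below this point). Block: fixed, pale wood, 130 x 90 x 22 mm, left or right of the chest; the pocket is 25 mm to its +x of its middle; two small pockets with screws in them are 63 mm to -x of this one.
- oil: Bystander: amber glass bottle, 64 mm in diameter, 190 mm tall, standing; origin centre of its foot. It stands on the other side of the chest from the block.
- spoon: Bystander: carved wooden spoon 240 mm long, lying in front of the chest; origin near its middle, on the bench.
- cup: Bystander: yellow cup, 84 mm in diameter, 110 mm tall, standing to the right behind; origin centre of its foot.
- stone: Bystander: terracotta-brown whetstone in a dark wooden holder, 65 x 170 x 34 mm, lying to the left behind; origin centre of its underside.
Things that resemble listed ones, but are neither listed nor needed, are in the scene too. Of the things shaped like the nut, the steel one is meant. Leave any blue look-alike of the part that bears block_hole0 alone.

How it is judged:
On the way, in this order (a step that is already met when the one before it is completed fails the run):
1. the nut sits flange down in the large pocket, let go (horizontal distance between nut and block_hole0 below 0.0035 m and z of nut in the frame of block_hole0 below -0.006 m and angle between nut's own z axis and vertical below 0.1 rad and contact force between the fingers and nut below 0.1 N), for 0.2 s.
2. the lid is raised past its balance point in the fingers (value of joint lid above 1.2 rad and contact force between the fingers and lid above 0.3 N), for 0.2 s.
At the end, for the whole second after the job is handed in: Lid held still by the fingers (over 0.3 N between them) at 0.95 to 1.14 rad, just below its balance point of 1.15, nothing else touching it; nut flange down on the floor of the large pocket (within 3.5 mm of its centre, upright within 0.1 rad) and let go; bystanders within 30 mm of where they stood (all of step 1 and value of joint lid between 0.95 and 1.14 rad and velocity of joint lid between -0.05 and 0.05 rad/s and contact force between the fingers and lid above 0.3 N and contact force between lid and oil below 0.1 N and contact force between lid and spoon below 0.1 N and contact force between lid and cup below 0.1 N and contact force between lid and stone below 0.1 N and contact force between lid and nut below 0.1 N and distance of each of oil, spoon, cup, stone from where it was at the start of the episode below 0.03 m); the arm keeps its last pose, push and grip.
It fails at once if the lid flies open or drops (faster than 4 rad/s) (velocity of joint lid above 4 rad/s or velocity of joint lid below -4 rad/s).
It fails at once if a bystander is moved by more than 30 mm or knocked over (distance of any of oil, spoon, cup, stone from where it was at the start of the episode above 0.03 m or angle between any of oil, cup's own z axis and vertical above 0.5 rad).
It also fails if it takes over 58 s, if anything falls off the work surface, if the arm or the gripper's body presses on something with over 40 N, if the wrist force passes 120 N, or if a joint passes its speed limit or range.

### The arm

A 6-joint arm with a two-finger parallel gripper is mounted at the origin on the work surface. World frame = base frame: x ahead of the robot, y to its left, z up, the work surface at z = 0. Lengths are in m, angles in rad, forces in N, time in s.
With the tool pointing down it reaches from about 0.25 to 0.775 m from the base axis. Payload 4 kg.
Tool frame: the origin (TCP) lies midway between the tips of the shut fingers; the grasp point (between the pads) lies 19 mm behind it (robot.tcp_to_grasp is the z of the grasp point in the tool frame, in m); z points along the fingers, y is the line along which they close (so a half turn about z gives the same grasp; the last joint's range is limited). The gripper opens to 94 mm and grips with 3 to 60 N. Pads are 16 mm wide; open, the fingers measure 119 mm over their backs; the gripper's body (75 mm by 177 mm) begins 78 mm behind the grasp point.
Start: joints at [1.036, 0.087, 1.371, -0, 1.684, -0.103], TCP at [0.23, 0.5, 0.206] pointing down, gripper open.
Joint ranges: [-3.1, 3.1], [-0.76, 2.03], [0.27, 2.55], [-1.08, 4.22], [0.17, 2.65], [-2.57, 2.57]. Speed limits (rad/s): [2.79, 2.79, 3.14, 3.14, 3.14, 3.14].

### API

Orientations are given as [roll, pitch, yaw] about the fixed x, y, z axes, in that order (R = Rz(yaw) Ry(pitch) Rx(roll)).
In Python, from bench import robot gives the robot as it stands. The module is installed in compiled form; this text tells all that it offers.
- The arm moves only by the tool move_arm, never from a script. Its argument "motion" is one flat list of numbers, 7 for each row, row after row: the turn, a rotation vector about the tool's x, y, z in units of 45 degrees (1.0 is 45 degrees), then the shift along the tool's x, y, z in units of 100 mm (1.0 is 100 mm), then the opening, from 0 (shut) to 1 (fully open). A call has 1 to 12 rows; each row shifts and turns the commanded pose from where the row before left it, along the tool's axes as they then stand; what a row does not reach is not made up. A row lasts 1/12 s, in which the tool goes at most 41.7 mm and 7.16 degrees, less where a joint would pass 70% of its speed; a pose out of reach is approached as far as the arm can. A call with a number of a shift or a turn outside -1 to 1 is refused whole. A call with a gripper value outside its range is refused whole. The fingers move at their own pace and stop on an object; the grip force is fixed at half the most. Time passes only in rows, so rows that do not move let the fingers close. It gives the time, the measured TCP pose, the force, the opening and the grip force at its end, in the units of the state.
- robot.get_obs(): the state, without advancing time (a new reading comes with each control period).
- robot.snapshot(name): name is "side" or "top"; returns the picture (420x560x3 uint8, red, green, blue); there is no depth.
- robot.get_calibration(name): a dict with "fx", "fy", "cx", "cy" (pixels), "R" (3x3) and "t" (3): a world point X has camera coordinates R X + t. Camera axes: x right, y down, z forward; pixel columns grow to the right and rows downward; lengths in m; the calibration is good to about 2 mm. A picture is of the moment at which its call begins. get_calibration takes no time and is no camera call.
- robot.close_job(): hands the job in; it is judged then, once.
The state is a dict: "time": time; "joint_positions": joint angles; "qvel": joint speeds; "joint_torque": joint torques, N m; "tool_pos": TCP position; "ee_rot": TCP orientation; "wrist_force": force on the tool from outside, world axes, zero at the start; "wrist_torque": the same for the moment, N m; "width": finger opening in m; "finger_force": force on a finger pad.
Only numpy, scipy, OpenCV 4.12 (cv2) and the standard library are available. Lean on these libraries where they do the work, as an engineer would, in place of code of your own. Each camera call takes 0.05 s, during which the arm holds its last target. There are 200 camera calls.

## Working session

There is one attempt and no reset: what is moved stays moved. The work goes in short steps, Python scripts to look and compute and a tool call to move; the robot and the scene stay as the last step left them, time stands still between calls to the robot, and variables do not carry over. Pictures are saved under pics/ and viewed, at most 10 in all, crops included, and the job is handed in when it is done.

Besides the shell and the picture viewer there is one more tool, called after "Request:" by a JSON object that holds its "method" and its "body", one argument or row to a line. move_arm: Moves the arm, as the interface text tells. Shifts and turns lie within -1 to 1; 1 stands for 100 mm of shift or 45 degrees of turn. Its arguments: {"type":"object","properties":{"motion":{"type":"array","items":{"type":"number"}}},"required":["motion"]}

```bash
mkdir -p pics; python3 - <<'E'
from bench import robot
import cv2
for n in("top","side"):
    im=robot.snapshot(n); cv2.imwrite(f"pics/{n}0.png",im[:,:,::-1])
    c=robot.get_calibration(n); print(n,c)
o=robot.get_obs(); print({k:o[k] for k in("time","tool_pos","ee_rot","wrist_force","width")}, robot.tcp_to_grasp)
E
```

```text
top {'fx': 436.5378584296919, 'fy': 436.5378584296919, 'cx': 278.9505374752665, 'cy': 208.5449617822591, 'R': array([[-0.00571379, -0.9999177 , -0.01148702],
       [-0.98171653,  0.00779467, -0.19018911],
       [ 0.190263  ,  0.01019029, -0.98168027]]), 't': array([0.02052246, 0.5839425 , 1.28193378])}
side {'fx': 404.1924037111498, 'fy': 404.1924037111498, 'cx': 278.9008348863274, 'cy': 204.74474779060623, 'R': array([[-0.97943721, -0.20147834,  0.01045107],
       [-0.1095585 ,  0.48766378, -0.86612988],
       [ 0.1694098 , -0.84946484, -0.49970972]]), 't': array([0.54721656, 0.16304538, 0.92893532])}
{'time': 0.1, 'tool_pos': array([0.22992559, 0.4990998 , 0.20444741]), 'ee_rot': array([-3.13967636e+00, -1.82728457e-04,  2.70980468e+00]), 'wrist_force': array([ 0.30175484, -0.66970415, -0.13939668]), 'width': 0.09380561006091998} -0.0188
```

View pics/top0.png

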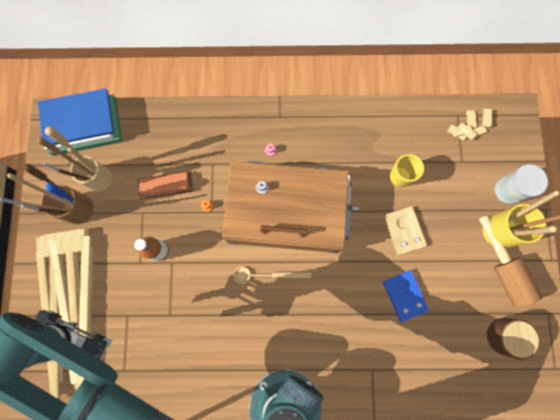

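View pics/side0.png

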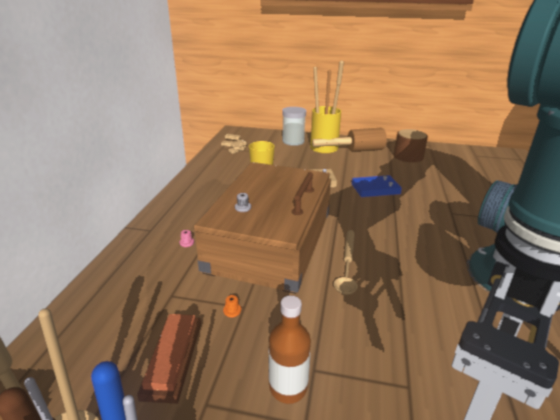

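The top view shows the nut at about (262,187), the handle from (262,228) to (308,232), and the pale block at about (406,230). The blue look-alike is at (405,295), with the cup at (407,170) and the oil bottle at (150,247). The side view shows the nut at (243,202) and the handle from (297,210) to (310,178). The block is mostly hidden there.

```bash
cat > h.py <<'E'
import numpy as np, cv2
from bench import robot
from scipy.spatial.transform import Rotation as Ro
def ray(n,u,v):
    c=robot.get_calibration(n); R,t=c["R"],c["t"]
    return -R.T@t, R.T@np.array([(u-c["cx"])/c["fx"],(v-c["cy"])/c["fy"],1])
def onz(n,u,v,z):
    o,d=ray(n,u,v); return o+d*(z-o[2])/d[2]
def proj(n,X):
    c=robot.get_calibration(n); p=c["R"]@np.array(X)+c["t"]
    return np.array([c["fx"]*p[0]/p[2]+c["cx"],c["fy"]*p[1]/p[2]+c["cy"]])
E
python3 - <<'E'
import cv2
im=cv2.imread("pics/top0.png"); s=cv2.imread("pics/side0.png")
a=cv2.resize(im[150:260,215:365],None,fx=5.3,fy=5.3,interpolation=cv2.INTER_CUBIC)
cv2.imwrite("pics/c1.png",a)
b=cv2.resize(im[200:260,380:435],None,fx=7,fy=7,interpolation=cv2.INTER_CUBIC)
d=cv2.resize(s[160:290,190:340],None,fx=3,fy=3,interpolation=cv2.INTER_CUBIC)[:390]
import numpy as np
o=np.zeros((420,385+450,3),np.uint8); o[:420,:385]=b; o[:390,385:]=d
cv2.imwrite("pics/c2.png",o[:,:800])
E
```

```text
(no output)
```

View pics/c1.png

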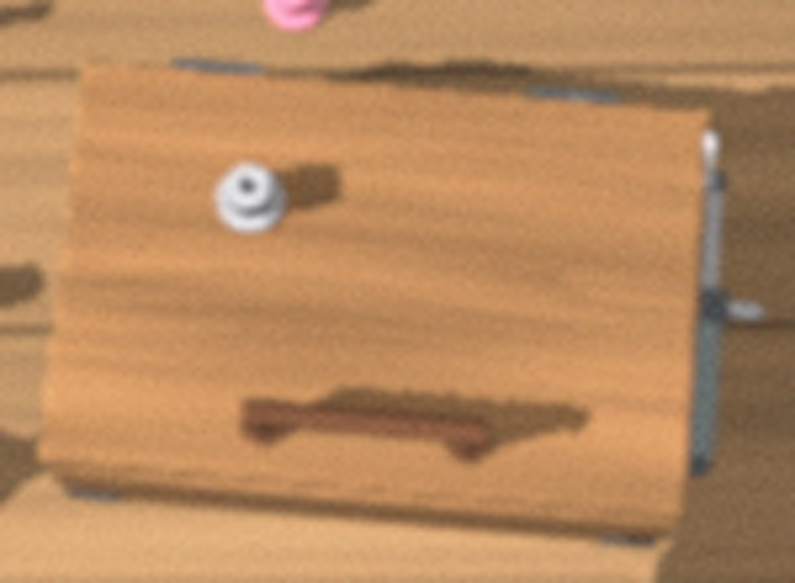

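View pics/c2.png

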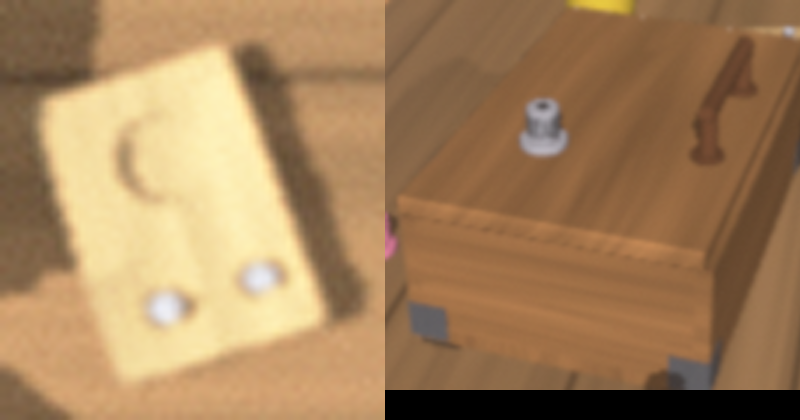

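The crops show the nut's bore at c1 (247,186) with its flange around (250,200), the handle bar running from (243,412) to (490,437), and all four lid corners. The block's corners are at c2 (42,98), (225,45), (325,322) and (125,383). Its pocket has a dark rim at (118-165,120-200), and the screws are at (167,308) and (260,278).

```bash
python3 - <<'E'
from h import *
np.set_printoptions(precision=4,suppress=True)
f1=lambda x,y:((x+.5)/5.3-.5+215,(y+.5)/5.3-.5+150)
f2=lambda x,y:((x+.5)/7-.5+380,(y+.5)/7-.5+200)
f3=lambda x,y:((x-385+.5)/3-.5+190,(y+.5)/3-.5+160)
P=[onz("top",*f1(*p),.136) for p in[(83,65),(708,112),(672,530),(40,465)]]
print("lid BL BR FR FL",P)
print([np.linalg.norm(P[i]-P[i-1]) for i in range(4)])
B=[onz("top",*f2(*p),.022) for p in[(42,98),(225,45),(325,322),(125,383)]]
print("block",B,[np.linalg.norm(B[i]-B[i-1]) for i in range(4)])
bc=np.mean(B,0); u=(B[0]+B[1]-B[2]-B[3]);u/=np.linalg.norm(u)
print("block c",bc,"yaw",np.degrees(np.arctan2(u[1],u[0])),"pocket",bc+.025*u)
S=[onz("top",*f2(*p),.022) for p in[(167,308),(260,278)]]
print("pocket from screws", np.mean(S,0)+.063*u, S)
# colour mask of block
im=cv2.imread("pics/top0.png"); hsv=cv2.cvtColor(im,cv2.COLOR_BGR2HSV)
print("hsv block",hsv[225:228,405:408].reshape(-1,3)[:3], "bench",hsv[240,440],hsv[215,380])
lab=cv2.cvtColor(im,cv2.COLOR_BGR2LAB).astype(float)
ref=lab[236,405]; m=(np.abs(lab-ref).max(2)<28).astype(np.uint8); m[:195]=0;m[262:]=0;m[:,:380]=0;m[:,435:]=0
n,l,st,ce=cv2.connectedComponentsWithStats(m); k=l[236,405]
c=max(cv2.findContours((l==k).astype(np.uint8),0,1)[0],key=cv2.contourArea); r=cv2.minAreaRect(cv2.convexHull(c)); print(st[k],r)
Q=[onz("top",*q,.022) for q in cv2.boxPoints(r)]; print("mask block c",np.mean(Q,0),[np.linalg.norm(Q[i]-Q[i-1]) for i in range(4)])
def tri(a,b):
    o1,d1=ray("top",*a);o2,d2=ray("side",*b)
    s=np.linalg.lstsq(np.c_[d1,-d2],o2-o1,rcond=None)[0]; p,q=o1+s[0]*d1,o2+s[1]*d2
    return (p+q)/2,np.linalg.norm(p-q)
print("nut tri",tri(f1(247,186),f3(543,105)),"top plane",onz("top",*f1(247,186),.168),"flange",onz("top",*f1(250,200),.139))
print("side plane",onz("side",*f3(543,105),.168))
for e in[(243,410),(490,436)]: print("bar end",onz("top",*f1(*e),.178))
for e in[(746,42),(706,118)]: print("bar end side",onz("side",*f3(*e),.179))
E
```

```text
lid BL BR FR FL [array([0.7097, 0.1583, 0.136 ]), array([ 0.6796, -0.1873,  0.136 ]), array([ 0.4492, -0.1599,  0.136 ]), array([0.4864, 0.1779, 0.136 ])]
[np.float64(0.2241769518157552), np.float64(0.3468450182652865), np.float64(0.23202389176724883), np.float64(0.3398363337152925)]
block [array([ 0.572 , -0.3166,  0.022 ]), array([ 0.5955, -0.3997,  0.022 ]), array([ 0.4708, -0.4357,  0.022 ]), array([ 0.4446, -0.3464,  0.022 ])] [np.float64(0.13080610425693406), np.float64(0.08630478607892611), np.float64(0.1297588413333604), np.float64(0.09309286896124037)]
block c [ 0.5208 -0.3746  0.022 ] yaw 14.612251865377944 pocket [ 0.5449 -0.3683  0.022 ]
pocket from screws [ 0.545  -0.3717  0.022 ] [array([ 0.4775, -0.3667,  0.022 ]), array([ 0.4905, -0.4084,  0.022 ])]
hsv block [[ 22  83 247]
 [ 22  80 248]
 [ 23  82 249]] bench [ 15 114 203] [ 15 110 123]
[ 387  207   39   47 1131] ((404.6138610839844, 230.4892578125), (42.1572151184082, 30.23116111755371), 70.55996704101562)
mask block c [ 0.5188 -0.3727  0.022 ] [np.float64(0.12955509883650806), np.float64(0.09610541366796475), np.float64(0.13011350309067096), np.float64(0.09438784316475175)]
nut tri (array([0.6304, 0.0651, 0.1711]), np.float64(0.0011067775952534353)) top plane [0.6317 0.0653 0.168 ] flange [0.6311 0.0652 0.139 ]
side plane [0.6314 0.0598 0.168 ]
bar end [0.5091 0.0666 0.178 ]
bar end [ 0.4945 -0.0616  0.178 ]
bar end side [ 0.4962 -0.0584  0.179 ]
bar end side [0.507  0.0723 0.179 ]
```

Request:
{"method": "move_arm", "body": {
  "motion": [0,0,0.143,0,0,-0.15,1,0,0,0.143,0,0,-0.15,1,0,0,0.143,0,0,-0.15,1,0,0,0.143,0,0,-0.15,1,0,0,0.143,0,0,-0.15,1,0,0,0.143,0,0,-0.15,1,0,0,0.143,0,0,-0.15,1,0,0,0.143,0,0,-0.15,1,0,0,0.143,0,0,-0.15,1,0,0,0.143,0,0,-0.15,1,0,0,0.143,0,0,-0.15,1]
}}

```text
time: 1.02
tool_pos: [0.2301, 0.4994, 0.3706]
ee_rot: [-3.141, 0.001, 1.469]
wrist_force: [0.2, 0.0, -0.3]
width: 0.0939
finger_force: 0.0
```

Request:
{"method": "move_arm", "body": {
  "motion": [0,0,0,-0.262,0.294,0,1,0,0,0,-0.262,0.294,0,1,0,0,0,-0.262,0.294,0,1,0,0,0,-0.262,0.294,0,1,0,0,0,-0.262,0.294,0,1,0,0,0,-0.262,0.294,0,1,0,0,0,-0.262,0.294,0,1,0,0,0,-0.262,0.294,0,1,0,0,0,-0.262,0.294,0,1,0,0,0,-0.262,0.294,0,1,0,0,0,-0.262,0.294,0,1,0,0,0,-0.262,0.294,0,1]
}}

```text
time: 2.02
tool_pos: [0.5519, 0.1509, 0.3699]
ee_rot: [-3.141, 0.0, 1.474]
wrist_force: [0.2, -0.0, -1.0]
width: 0.0939
finger_force: 0.0
```

```bash
python3 - <<'E'
from h import *
f2=lambda x,y:((x+.5)/7-.5+380,(y+.5)/7-.5+200)
print(onz("top",*f2(162,160),.022))
im=cv2.imread("pics/top0.png")
print(cv2.cvtColor(im,cv2.COLOR_BGR2GRAY)[211:234,393:414])
E
```

```text
[ 0.54357137 -0.36844391  0.022     ]
[[139 166 177 199 211 219 221 219 222 223 227 228 229 230 228 230 233 238
  238 234 208]
 [194 209 212 221 227 227 225 223 219 223 227 227 227 229 232 233 237 237
  238 236 223]
 [224 224 222 223 226 228 223 224 220 222 226 227 228 226 233 235 236 239
  239 237 234]
 [225 223 221 222 226 227 227 221 217 219 224 224 226 227 231 234 236 238
  238 238 237]
 [225 223 221 218 226 226 227 222 215 215 217 224 227 226 231 236 236 237
  238 238 238]
 [223 223 222 219 223 221 221 213 206 208 216 219 226 228 229 233 237 237
  238 239 238]
 [222 223 224 223 216 204 200 209 212 214 221 221 227 227 231 235 237 238
  237 237 237]
 [222 224 224 214 199 192 197 213 219 223 223 224 227 229 232 233 238 237
  235 236 237]
 [221 225 223 208 185 190 206 216 222 222 225 225 228 232 234 235 236 237
  238 237 236]
 [223 222 218 199 168 174 202 216 221 220 225 225 227 231 233 237 237 238
  238 237 236]
 [223 224 215 186 157 165 199 214 218 221 223 227 229 230 232 235 237 238
  234 234 237]
 [222 223 214 184 151 165 199 217 219 219 220 225 227 231 233 234 236 238
  239 237
[... 285 characters left out ...]
4 219 196 166 169 196 215 220 217 223 224 226 227 226 228 232
  237 238 235]
 [226 221 223 223 220 199 179 180 199 205 210 214 218 222 222 224 226 231
  234 236 236]
 [225 223 224 226 225 214 202 193 193 192 204 216 210 216 220 223 225 231
  235 237 237]
 [225 223 221 223 224 221 220 212 211 212 218 221 218 217 215 226 225 229
  233 235 235]
 [227 226 225 223 225 222 222 220 223 222 228 229 225 218 217 221 223 227
  232 235 238]
 [224 223 223 223 224 223 219 221 223 226 229 232 227 222 221 219 223 228
  233 234 237]
 [225 227 225 222 221 223 219 220 221 226 229 233 229 224 218 220 221 225
  230 232 237]
 [225 225 225 227 223 222 220 218 222 223 228 228 229 225 218 218 222 224
  226 231 234]]
```

Request:
{"method": "move_arm", "body": {
  "motion": [0,0,0,-0.26,0.29,0,1,0,0,0,-0.26,0.29,0,1,0,0,0,-0.26,0.29,0,1,0,0,0,0,0,0.35,0.6,0,0,0,0,0,0.35,0.6,0,0,0,0,0,0.35,0.6,0,0,0,0,0,0.35,0.6,0,0,0,0,0,0.35,0.6,0,0,0,0,0,0.29,0.6,0,0,0,0,0,0.2,0.6,0,0,0,0,0,0,0.6]
}}

```text
time: 2.93
tool_pos: [0.6263, 0.0665, 0.139]
ee_rot: [-3.129, 0.001, 1.474]
wrist_force: [-0.1, -0.0, -0.6]
width: 0.0564
finger_force: 0.0
```

Request:
{"method": "move_arm", "body": {
  "motion": [0,0,0,0,0,0,0.35,0,0,0,0,0,0,0.25,0,0,0,0,0,0,0.2,0,0,0,0,0,0,0.2,0,0,0,0,0,0,0.2,0,0,0,0,0,0,0.2,0,0,0,0,0,0,0.2]
}}

```text
time: 3.52
tool_pos: [0.6313, 0.0666, 0.1484]
ee_rot: [3.138, -0.0, 1.474]
wrist_force: [0.7, 0.7, 4.6]
width: 0.0229
finger_force: 30.0
```

Request:
{"method": "move_arm", "body": {
  "motion": [0,0,0,0,0,0,0.5,0,0,0,0,0,0,0.5,0,0,-0.15,0,0,0,0.5,0,0,-0.154,0,0,0,0.5,0,0,-0.154,0,0,0,0.5,0,0,-0.154,0,0,0,0.5,0,0,-0.154,0,0,0,0.5,0,0,-0.154,0,0,0,0.5,0,0,-0.154,0,0,0,0.5,0,0,-0.154,0,0,0,0.5,0,0,-0.154,0,0,0,0.5,0,0,-0.154,0,0,0,0.5]
}}

```text
time: 4.52
tool_pos: [0.6295, 0.0666, 0.1455]
ee_rot: [-3.141, -0.002, 2.687]
wrist_force: [-0.4, -0.5, -0.2]
width: 0.0473
finger_force: 0.0
```

Request:
{"method": "move_arm", "body": {
  "motion": [0,0,-0.154,0,0,0,0.5,0,0,-0.154,0,0,0,0.5,0,0,-0.154,0,0,0,0.5,0,0,0,0,0,0,0.5,0,0,0,0,0,0,0.3,0,0,0,0,0,0,0.2,0,0,0,0,0,0,0.2,0,0,0,0,0,0,0.2,0,0,0,0,0,0,0.2,0,0,0,0,0,0,0.2]
}}

```text
time: 5.35
tool_pos: [0.6301, 0.0665, 0.1463]
ee_rot: [-3.142, -0.0, 3.043]
wrist_force: [0.4, 0.8, 0.1]
width: 0.0235
finger_force: 30.0
```

Request:
{"method": "move_arm", "body": {
  "motion": [0,0,0,0,0,-0.2,0.2,0,0,0,0,0,-0.4,0.2,0,0,0,0,0,-0.2,0.2,0,0,0,0.04,-0.2,-0.1,0.2,0,0,0,0.04,-0.37,0,0.2,0,0,0,0.04,-0.37,0,0.2,0,0,0,0.04,-0.37,0,0.2,0,0,0,0.04,-0.37,0,0.2,0,0,0,0.04,-0.37,0,0.2,0,0,0,0.04,-0.37,0,0.2,0,0,0,0.04,-0.37,0,0.2,0,0,0,0.04,-0.37,0,0.2]
}}

```text
time: 6.35
tool_pos: [0.5627, -0.2458, 0.2363]
ee_rot: [3.141, -0.0, 3.043]
wrist_force: [0.1, -0.3, -0.8]
width: 0.0232
finger_force: 30.0
```

Request:
{"method": "move_arm", "body": {
  "motion": [0,0,0,0.04,-0.37,0,0.2,0,0,0,0.03,-0.37,0,0.2,0,0,0,0,-0.3,0,0.2,0,0,0,0,-0.2,0,0.2,0,0,0,0,0,0,0.2,0,0,0,0,0,0,0.2]
}}

```text
time: 6.85
tool_pos: [0.5438, -0.3679, 0.2354]
ee_rot: [3.14, -0.001, 3.041]
wrist_force: [-0.2, -0.3, -1.3]
width: 0.0233
finger_force: 30.0
```

Request:
{"method": "move_arm", "body": {
  "motion": [0,0,0,0,0,0.2,0.2,0,0,0,0,0,0.4,0.2,0,0,0,0,0,0.4,0.2,0,0,0,0,0,0.4,0.2,0,0,0,0,0,0.3,0.2,0,0,0,0,0,0.2,0.2,0,0,0,0,0,0.1,0.2,0,0,0,0,0,0,0.2,0,0,0,0,0,0,0.2,0,0,0,0,0,0,0.2]
}}

```text
time: 7.68
tool_pos: [0.5457, -0.3673, 0.0387]
ee_rot: [-3.14, 0.003, 3.044]
wrist_force: [0.2, 1.0, -1.2]
width: 0.0233
finger_force: 29.9
```

Request:
{"method": "move_arm", "body": {
  "motion": [0,0,0,0,0,0.02,0.2,0,0,0,0,0,0.02,0.2,0,0,0,0,0,0.02,0.2,0,0,0,0,0,0,0.2,0,0,0,0,0,0,0.2]
}}

```text
time: 8.1
tool_pos: [0.5449, -0.3675, 0.0316]
ee_rot: [-3.141, 0.002, 3.043]
wrist_force: [-0.6, 1.2, 3.2]
width: 0.0231
finger_force: 30.0
```

Request:
{"method": "move_arm", "body": {
  "motion": [0,0,0,0.01,0,0.01,0.2,0,0,0,0,0,0.01,0.2,0,0,0,0,0,0,0.2,0,0,0,0,0,0,0.2]
}}

```text
time: 8.43
tool_pos: [0.5448, -0.3676, 0.0313]
ee_rot: [-3.14, 0.004, 3.044]
wrist_force: [-0.8, 1.1, 7.9]
width: 0.0235
finger_force: 30.0
```

```bash
python3 - <<'E'
from h import *
o=robot.get_obs(); print(o["wrist_force"],o["wrist_torque"],o["tool_pos"])
im=robot.snapshot("top")[:,:,::-1]; s=robot.snapshot("side")[:,:,::-1]
a=cv2.resize(im[180:270,370:450],None,fx=5,fy=5,interpolation=cv2.INTER_CUBIC)
print(proj("side",o["tool_pos"]),proj("top",o["tool_pos"]))
b=cv2.resize(s[120:220,270:370],None,fx=4,fy=4,interpolation=cv2.INTER_CUBIC)
O=np.zeros((450,800,3),np.uint8); O[:450,:400]=a; O[:400,400:]=b; cv2.imwrite("pics/p3.png",O)
E
```

```text
[-0.80331158  1.09076642  7.87887314] [ 0.37672306 -0.12753527 -0.03489094] [ 0.54477895 -0.36761158  0.03130574]
[305.90088332 173.14635588] [403.2236009 221.567229 ]
```

View pics/p3.png

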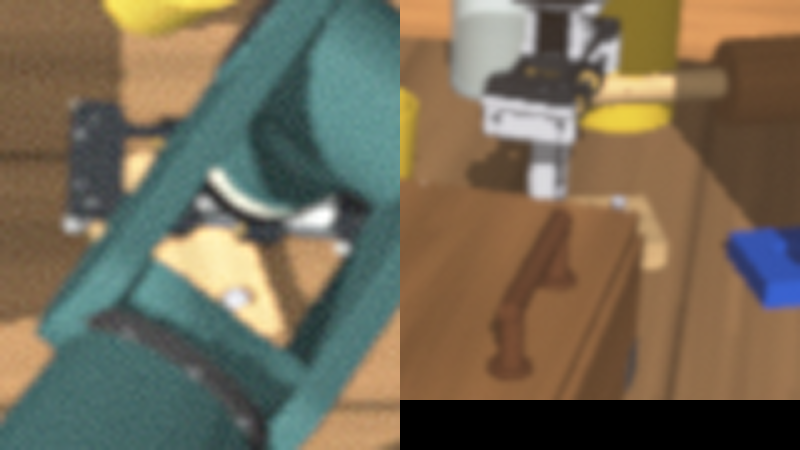

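The pocket is hidden from both cameras. The wrist moment suggests the rim contact is on the +x/+y side, so I'll lift slightly, shift towards -x/-y and try again.

Request:
{"method": "move_arm", "body": {
  "motion": [0,0,0,0,0,-0.06,0.2,0,0,0,0,-0.015,0,0.2,0,0,0,0,0,0,0.2,0,0,0,0,0,0,0.2]
}}

```text
time: 8.87
tool_pos: [0.5426, -0.3682, 0.0334]
ee_rot: [3.141, -0.001, 3.043]
wrist_force: [1.1, -0.3, -1.8]
width: 0.0233
finger_force: 29.9
```

Request:
{"method": "move_arm", "body": {
  "motion": [0,0,0,0,0,0.02,0.2,0,0,0,0,0,0.02,0.2,0,0,0,0,0,0.02,0.2,0,0,0,0,0,0,0.2,0,0,0,0,0,0,0.2]
}}

```text
time: 9.28
tool_pos: [0.5429, -0.3683, 0.0279]
ee_rot: [3.141, -0.001, 3.044]
wrist_force: [-0.8, -0.3, -1.1]
width: 0.0233
finger_force: 29.9
```

```bash
python3 - <<'E'
from h import *
o=robot.get_obs(); print(o["wrist_force"],o["wrist_torque"],o["tool_pos"])
E
```

```text
[-0.7545154  -0.33170426 -1.0633612 ] [0.04605457 0.03994083 0.01270795] [ 0.54294485 -0.36829498  0.02791186]
```

It has dropped into the pocket. I'll lower it to the floor and release.

Request:
{"method": "move_arm", "body": {
  "motion": [0,0,0,0,0,0.02,0.2,0,0,0,0,0,0.02,0.2,0,0,0,0,0,0,0.2,0,0,0,0,0,0,0.2]
}}

```text
time: 9.62
tool_pos: [0.5431, -0.3684, 0.0244]
ee_rot: [3.141, -0.0, 3.044]
wrist_force: [0.0, -0.5, -1.2]
width: 0.0232
finger_force: 29.9
```

Request:
{"method": "move_arm", "body": {
  "motion": [0,0,0,0,0,0,0.35,0,0,0,0,0,0,0.5,0,0,0,0,0,0,0.5,0,0,0,0,0,0,0.5,0,0,0,0,0,-0.1,0.5,0,0,0,0,0,-0.2,0.5,0,0,0,0,0,-0.4,0.5,0,0,0,0,0,-0.4,0.6,0,0,0,0,0,-0.4,0.6,0,0,0,0,0,-0.4,0.6,0,0,0,0,0,-0.4,0.6,0,0,0,0,0,-0.3,0.6]
}}

```text
time: 10.62
tool_pos: [0.5433, -0.3686, 0.2903]
ee_rot: [-3.138, 0.005, 3.044]
wrist_force: [1.1, 0.5, 0.1]
width: 0.0564
finger_force: 0.0
```

Request:
{"method": "move_arm", "body": {
  "motion": [0,0,0,0.078,0.367,0,0.6,0,0,0,0.078,0.367,0,0.6,0,0,0,0.078,0.367,0,0.6,0,0,0,0.078,0.367,0,0.6,0,0,0,0.078,0.367,0,0.6,0,0,0,0.078,0.367,0,0.6,0,0,0,0.078,0.367,0,0.6,0,0,0,0.078,0.367,0,0.6,0,0,0,0.078,0.367,0,0.6,0,0,0,0.078,0.367,0,0.6]
}}

```text
time: 11.45
tool_pos: [0.5008, 0.0061, 0.2857]
ee_rot: [3.141, 0.002, 3.043]
wrist_force: [0.0, 0.0, -0.4]
width: 0.0564
finger_force: 0.0
```

Request:
{"method": "move_arm", "body": {
  "motion": [0,0,0.154,0,0,0,0.6,0,0,0.154,0,0,0,0.6,0,0,0.154,0,0,0,0.6,0,0,0.154,0,0,0,0.6,0,0,0.154,0,0,0,0.6,0,0,0.154,0,0,0,0.6,0,0,0.154,0,0,0,0.6,0,0,0.154,0,0,0,0.6,0,0,0.154,0,0,0,0.6,0,0,0.154,0,0,0,0.6,0,0,0.154,0,0,0,0.6,0,0,0.154,0,0,0,0.6]
}}

```text
time: 12.45
tool_pos: [0.5013, 0.0044, 0.2856]
ee_rot: [3.14, 0.0, 1.586]
wrist_force: [0.6, -0.2, -0.8]
width: 0.0563
finger_force: 0.0
```

Request:
{"method": "move_arm", "body": {
  "motion": [0,0,0.152,0,0,0,0.6,0,0,0,0,0,0,0.6]
}}

```text
time: 12.62
tool_pos: [0.5014, 0.0044, 0.2855]
ee_rot: [3.14, -0.0, 1.471]
wrist_force: [-0.5, -0.5, -0.0]
width: 0.0567
finger_force: 0.0
```

```bash
python3 - <<'E'
from h import *
im=robot.snapshot("top")[:,:,::-1]; s=robot.snapshot("side")[:,:,::-1]
a=cv2.resize(im[190:270,370:450],None,fx=5,fy=5,interpolation=cv2.INTER_CUBIC)
b=cv2.resize(s[120:220,250:350],None,fx=4,fy=4,interpolation=cv2.INTER_CUBIC)
cv2.imwrite("pics/p4.png",np.hstack([a,b]))
p=proj("top",(.5433,-.3686,.046)); print("expected nut top px",(p-[370,190])*5)
E
```

```text
expected nut top px [174.31291967 156.34744936]
```

View pics/p4.png

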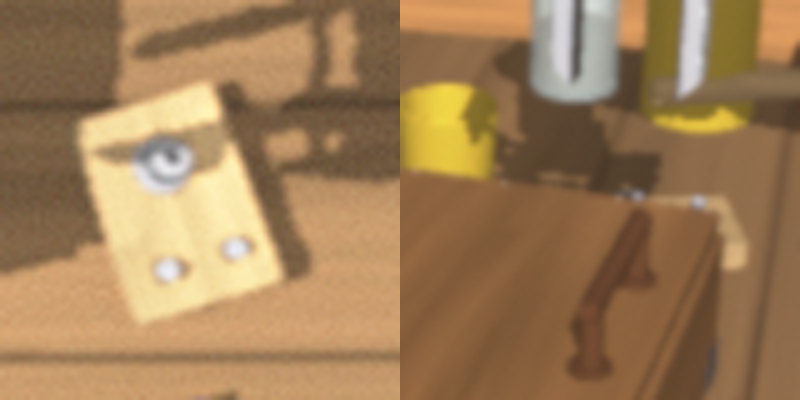

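The nut stands upright in the pocket, with its top at crop (167,157), where I expected it. Next I'll grip the handle.

Request:
{"method": "move_arm", "body": {
  "motion": [0,0,0,0,0,0.15,0.6,0,0,0,0,0,0.3,0.6,0,0,0,0,0,0.35,0.6,0,0,0,0,0,0.3,0.6,0,0,0,0,0,0.15,0.6,0,0,0,0,0,0.03,0.5,0,0,0,0,0,0,0.4,0,0,0,0,0,0,0.3]
}}

```text
time: 13.38
tool_pos: [0.5022, 0.0044, 0.158]
ee_rot: [3.139, -0.0, 1.474]
wrist_force: [0.3, 0.7, 0.7]
width: 0.0397
finger_force: 0.0
```

Request:
{"method": "move_arm", "body": {
  "motion": [0,0,0,0,0,0,0.2,0,0,0,0,0,0,0.1,0,0,0,0,0,0,0.1,0,0,0,0,0,0,0.1,0,0,0,0,0,0,0.1,0,0,0,0,0,0,0.1]
}}

```text
time: 13.88
tool_pos: [0.5038, 0.0042, 0.1578]
ee_rot: [3.135, -0.0, 1.473]
wrist_force: [4.6, -0.4, 0.2]
width: 0.0128
finger_force: 30.0
```

```bash
python3 - <<'E'
import numpy as np
a0=np.arctan2(.056,-.190); p=lambda t:.198*np.array([np.cos(a0-t),np.sin(a0-t)])
for i in range(0,13):
    t=i*.1; d=(p(t+.1)-p(t))*10; print(round(t,2),"3 rows of y %.3f z %.3f"%(d[0]/3,-d[1]/3), "pos",(p(t)-p(0)).round(4))
E
```

```text
0.0 3 rows of y 0.022 z -0.062 pos [0. 0.]
0.1 3 rows of y 0.028 z -0.060 pos [0.0065 0.0187]
0.2 3 rows of y 0.034 z -0.057 pos [0.0149 0.0366]
0.3 3 rows of y 0.039 z -0.053 pos [0.025  0.0536]
0.4 3 rows of y 0.044 z -0.049 pos [0.0368 0.0695]
0.5 3 rows of y 0.049 z -0.044 pos [0.0501 0.0842]
0.6 3 rows of y 0.053 z -0.039 pos [0.0648 0.0975]
0.7 3 rows of y 0.057 z -0.034 pos [0.0807 0.1092]
0.8 3 rows of y 0.060 z -0.028 pos [0.0978 0.1193]
0.9 3 rows of y 0.062 z -0.022 pos [0.1157 0.1276]
1.0 3 rows of y 0.064 z -0.015 pos [0.1344 0.1341]
1.1 3 rows of y 0.065 z -0.009 pos [0.1537 0.1387]
1.2 3 rows of y 0.066 z -0.002 pos [0.1733 0.1413]
```

Request:
{"method": "move_arm", "body": {
  "motion": [0,0,0,0,0.022,0,0.1,0,0,0,0,0.022,-0.062,0.1,0,0,0,0,0.022,-0.062,0.1,0,0,0,0,0.022,-0.062,0.1,0,0,0,0,0.028,-0.06,0.1,0,0,0,0,0.028,-0.06,0.1,0,0,0,0,0.028,-0.06,0.1,0,0,0,0,0,0,0.1,0,0,0,0,0,0,0.1]
}}

```text
time: 14.63
tool_pos: [0.5178, 0.0028, 0.194]
ee_rot: [-3.139, -0.0, 1.473]
wrist_force: [-5.7, 0.6, -5.1]
width: 0.0131
finger_force: 30.0
```

Request:
{"method": "move_arm", "body": {
  "motion": [0,0,0,0,0.034,-0.057,0.1,0,0,0,0,0.034,-0.057,0.1,0,0,0,0,0.034,-0.057,0.1,0,0,0,0,0.039,-0.053,0.1,0,0,0,0,0.039,-0.053,0.1,0,0,0,0,0.039,-0.053,0.1,0,0,0,0,0.044,-0.049,0.1,0,0,0,0,0.044,-0.049,0.1,0,0,0,0,0.044,-0.049,0.1,0,0,0,0,0.049,-0.044,0.1,0,0,0,0,0.049,-0.044,0.1,0,0,0,0,0.049,-0.044,0.1]
}}

```text
time: 15.63
tool_pos: [0.5663, -0.0017, 0.2574]
ee_rot: [-3.139, -0.0, 1.473]
wrist_force: [-9.9, 1.1, 2.1]
width: 0.0132
finger_force: 30.0
```

Request:
{"method": "move_arm", "body": {
  "motion": [0,0,0,0,0,0,0.1,0,0,0,0,0,0,0.1]
}}

```text
time: 15.8
tool_pos: [0.5669, -0.0018, 0.2579]
ee_rot: [-3.142, -0.0, 1.473]
wrist_force: [-9.5, 1.1, 2.7]
width: 0.0131
finger_force: 30.0
```

Request:
{"method": "move_arm", "body": {
  "motion": [0,0,0,0,0.049,-0.045,0.1,0,0,0,0,0.049,-0.045,0.1,0,0,0,0,0.049,-0.045,0.1,0,0,0,0,0.056,-0.036,0.1,0,0,0,0,0.056,-0.036,0.1,0,0,0,0,0.056,-0.036,0.1,0,0,0,0,0.06,-0.03,0.1,0,0,0,0,0.06,-0.03,0.1,0,0,0,0,0.06,-0.03,0.1,0,0,0,0,0.062,-0.022,0.1,0,0,0,0,0.062,-0.022,0.1,0,0,0,0,0.062,-0.022,0.1]
}}

```text
time: 16.8
tool_pos: [0.6367, -0.0084, 0.2981]
ee_rot: [3.136, -0.001, 1.474]
wrist_force: [-4.1, 2.2, 3.7]
width: 0.0129
finger_force: 30.0
```

Request:
{"method": "move_arm", "body": {
  "motion": [0,0,0,0,0,0,0.1,0,0,0,0,0,0,0.1]
}}

```text
time: 16.97
tool_pos: [0.6377, -0.0085, 0.2983]
ee_rot: [3.133, -0.001, 1.474]
wrist_force: [-4.4, 1.4, 5.1]
width: 0.0127
finger_force: 30.0
```

```bash
python3 - <<'E'
from h import *
s=robot.snapshot("side")[:,:,::-1]
b=cv2.resize(s[70:290,170:390],None,fx=2.7,fy=2.7,interpolation=cv2.INTER_CUBIC)
cv2.imwrite("pics/p5.png",b)
c,sn=np.cos(np.radians(-5.6)),np.sin(np.radians(-5.6))
ex=np.array([c,sn,0]);ey=np.array([-sn,c,0]);ez=np.array([0,0,1])
H=np.array([.504,.0042,.120])+.19*ex
for t in(.9,.95,1.,1.05,1.1):   # top-face front left corner (y+174) 
    X=H+ey*.174+.220*(-np.cos(t)*ex+np.sin(t)*ez); Y=X+.016*(np.sin(t)*ex+np.cos(t)*ez)
    Z=X-ey*.348
    print(t,[((proj("side",q)-[170,70])*2.7).round(0) for q in(X,Y,Z)])
E
```

```text
0.9 [array([225., 261.]), array([207., 245.]), array([354., 114.])]
0.95 [array([212., 250.]), array([194., 235.]), array([345., 106.])]
1.0 [array([199., 240.]), array([180., 226.]), array([336.,  98.])]
1.05 [array([186., 230.]), array([166., 217.]), array([327.,  91.])]
1.1 [array([172., 221.]), array([152., 209.]), array([317.,  85.])]
```

View pics/p5.png

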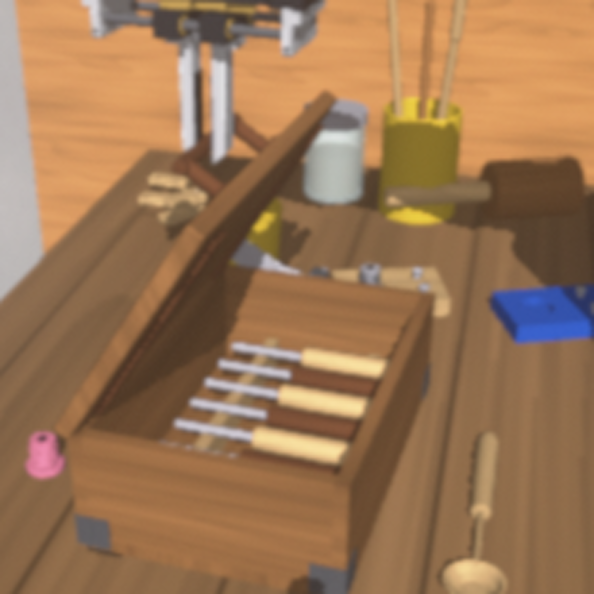

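The lid's front corners at (208,232) and (333,95) match θ≈1.0, and the bar has crept a few mm towards the fingertips but is still well held. I'll continue past balance.

Request:
{"method": "move_arm", "body": {
  "motion": [0,0,0,0,0.062,-0.014,0.1,0,0,0,0,0.062,-0.014,0.1,0,0,0,0,0.062,-0.012,0.1,0,0,0,0,0.062,-0.008,0.1,0,0,0,0,0.062,-0.006,0.1,0,0,0,0,0.062,-0.004,0.1,0,0,0,0,0.062,0,0.1,0,0,0,0,0.062,0,0.1,0,0,0,0,0.062,0,0.1,0,0,0,0,0,0,0.1,0,0,0,0,0,0,0.1,0,0,0,0,0,0,0.1]
}}

```text
time: 18.02
tool_pos: [0.6947, -0.0139, 0.3041]
ee_rot: [3.129, -0.001, 1.474]
wrist_force: [0.4, 3.3, 5.9]
width: 0.0129
finger_force: 30.0
```

Request:
{"method": "move_arm", "body": {
  "motion": [0,0,0,0,0,0,0.1,0,0,0,0,0,0,0.1]
}}

```text
time: 18.18
tool_pos: [0.6946, -0.0139, 0.3041]
ee_rot: [3.129, -0.001, 1.474]
wrist_force: [1.4, 2.3, 5.1]
width: 0.0132
finger_force: 30.0
```

Request:
{"method": "move_arm", "body": {
  "motion": [0,0,0,0,-0.05,0,0.1,0,0,0,0,-0.05,0.002,0.1,0,0,0,0,-0.05,0.003,0.1,0,0,0,0,-0.05,0.005,0.1,0,0,0,0,-0.05,0.007,0.1,0,0,0,0,-0.05,0.01,0.1,0,0,0,0,-0.05,0.012,0.1,0,0,0,0,-0.05,0.013,0.1,0,0,0,0,-0.04,0.01,0.1,0,0,0,0,-0.02,0.005,0.1,0,0,0,0,0,0,0.1,0,0,0,0,0,0,0.1]
}}

```text
time: 19.18
tool_pos: [0.6476, -0.0095, 0.2974]
ee_rot: [3.132, -0.001, 1.473]
wrist_force: [-1.4, 1.9, 6.3]
width: 0.013
finger_force: 30.0
```

Request:
{"method": "move_arm", "body": {
  "motion": [0,0,0,0,0,0,0.1,0,0,0,0,0,0,0.1,0,0,0,0,0,0,0.1,0,0,0,0,0,0,0.1,0,0,0,0,0,0,0.1,0,0,0,0,0,0,0.1]
}}

```text
time: 19.68
tool_pos: [0.6477, -0.0095, 0.2974]
ee_rot: [3.132, -0.001, 1.473]
wrist_force: [-0.8, 1.3, 6.5]
width: 0.0132
finger_force: 30.0
```

```bash
python3 - <<'E'
from h import *
s=robot.snapshot("side")[:,:,::-1]; t=robot.snapshot("top")[:,:,::-1]
b=cv2.resize(s[70:290,170:390],None,fx=2.7,fy=2.7,interpolation=cv2.INTER_CUBIC)
o=np.zeros((594,794,3),np.uint8); o[:,:594]=b; o[:200,594:]=cv2.resize(t[190:270,370:450],(200,200))
cv2.imwrite("pics/p6.png",o)
q=robot.get_obs(); print(q["tool_pos"],q["qvel"])
E
```

```text
[ 0.64773711 -0.00952077  0.29739718] [ 8.80581527e-04  2.53282427e-03 -9.89410678e-04  6.91296808e-05
 -1.49225545e-04  6.76582470e-05]
```

View pics/p6.png

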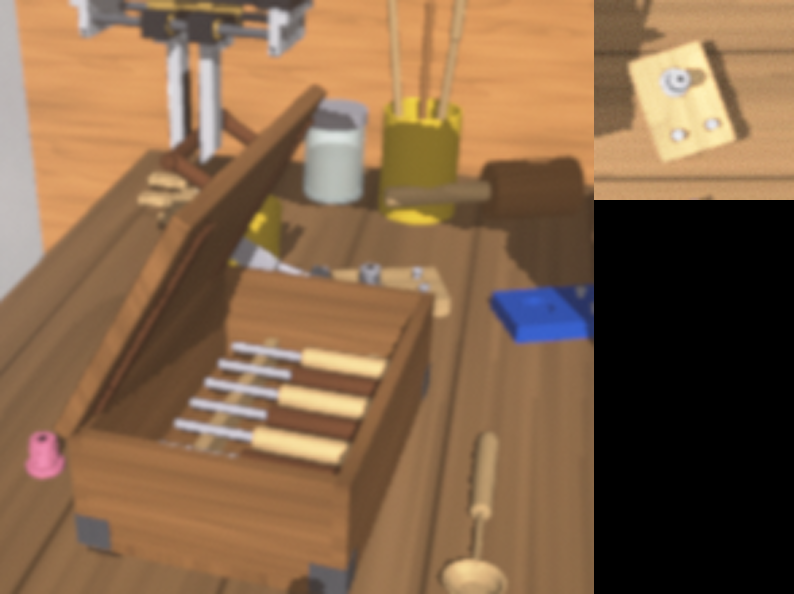

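The right front corner at (323,90) fits θ≈1.05, the lid is still, and the nut is seated upright in the pocket. Handing in.

```bash
python3 -c "
from bench import robot
print(robot.close_job())"
```

```text
the job is handed in; nothing more can be done
None
```

I handed the job in with the nut seated flange down in the large pocket and let go. The lid went to about 1.29 rad, past its balance point, and is now held still in the fingers at about 1.05 rad. Both angles are worked out from the arm's position (the camera agrees at 1.05). I didn't measure the oil bottle, spoon, cup and whetstone again at the end, and no verdict came back.

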